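# Twist the grease pot home and bolt it in

## Robot

A 7-joint arm with a two-finger parallel gripper is mounted at the origin on a cart in front of the work surface, level with it; the furniture and walls round the work are solid. World frame = base frame: x ahead of the robot, y to its left, z up, the work surface at z = 0. Lengths are in m, angles in rad, forces in N, time in s.
With the tool pointing down it reaches from about 0.4 to 0.9 m from the base axis. Payload 5.6 kg.
Tool frame: the origin (TCP) lies between the finger pads; the fingertips stand 22 mm ahead of it and the grasp point (between the pads) lies 3 mm ahead of it; z points along the fingers, y is the direction in which the jaws open and shut (so a half turn about z gives the same grasp; the last joint's range is limited). The gripper opens to 92 mm and grips with 3 to 60 N. Pads are 20 mm wide; open, the fingers measure 128 mm over their backs; the gripper's body (75 mm by 189 mm) begins 69 mm behind the grasp point.
Start: joints at [-1.201, 0.468, -0.012, 1.603, 0.006, 1.071, -0.056], TCP at [0.261, 0.595, 0.206] pointing down, gripper open.
Joint ranges: [-2.53, 2.53], [-0.31, 2.02], [-1.57, 1.55], [0.28, 2.44], [-1.29, 4.43], [0.15, 1.84], [-2.92, 2.92]. Speed limits (rad/s): [2.57, 2.57, 3.14, 3.14, 3.14, 3.14, 3.14].

## Interface

Orientations are given as a rotation vector (axis times angle).
In Python, from station import * gives the robot as it stands. The module is installed in compiled form; this text tells all that it offers.
- The arm moves only by the shell command python3 -m pendant 'ROWS' [FORCE]. ROWS is a JSON object of lists of equal length, an entry for each row: "fingers": the finger opening in m, from 0 to 0.0919; "dp": the shift along the tool's x, y, z in m, a list of three; "delta_rot": the turn, a rotation vector about the tool's x, y, z in rad, a list of three. A call has 1 to 20 rows; each row shifts and turns the pose as measured when the row begins, along the tool's axes as they then stand; what a row does not reach is not made up. A row lasts 1/10 s, in which the tool goes at most 50 mm and 8.59 degrees, less where a joint would pass 70% of its speed; a pose out of reach is approached as far as the arm can. A call is refused whole if a number of a shift passes 0.05 or a number of a turn 0.15, either way. A call with a gripper value outside its range is refused whole. The fingers move at their own pace and stop on an object; FORCE is the grip in N (left out, the last holds). Time passes only in rows, so rows that do not move let the fingers close. It gives the time, the measured TCP pose, the force and the opening at its end, in the units of the state.
- get_obs(): the state, without advancing time (a new reading comes with each control period).
- capture(name): name is "scene" or "side" or "wrist"; returns the picture (480x640x3 uint8, blue, green, red); there is no depth.
- get_calibration(name): a dict with "fov_y" (degrees; the focal length in pixels is half the picture's height over the tangent of half this angle, whatever the lens; pixels are square), "cx", "cy" (the principal point, pixels), "extrinsics" (4x4, takes a point from camera to world coordinates). Camera axes: x right, y down, z forward; pixel columns grow to the right and rows downward; lengths in m; the calibration is good to about 2 mm. A picture is of the moment at which its call begins: read the wrist's pose just before it. get_calibration takes no time and is no camera call; for the wrist camera it gives the pose at the moment of the call.
- job_done(): hands the job in, once; it reports no verdict.
Trained networks look in the newest picture that a camera, given by its name, has taken for a name from the list of things; names that differ only in an ending like _2 or _b are one class to them, and where a whole thing is asked for, a point or a joint stands for the part that bears it (a point fixed in the world has none). Each returns a list of dicts, best first, with "score" (0 to 1); they miss things now and then, are a little off and sometimes report something else, mostly with a low value. They report only what shows in the picture. A call takes as long as a camera call. They do not tell look-alikes from the thing itself.
- spot_in(camera, query): "position" ([x, y, z] in m, in world coordinates, good to about 4 mm: the middle of the surface that is visible of it).
The state is a dict: "time": time; "joints": joint angles; "joint_vel": joint speeds; "joint_efforts": joint torques, N m; "position": TCP position; "orientation": TCP orientation; "wrist_force": force on the tool from outside, world axes, zero at the start; "torque": the same for the moment, N m; "grip_width": opening from 0.0 (shut) to 1.0 (fully open).
Only numpy, scipy, OpenCV 4.12 (cv2) and the standard library are available. Lean on these libraries where they do the work, as an engineer would, in place of code of your own. Each camera call takes 0.05 s, during which the arm holds its last target.

## Task

Of the two lidded grease pots, one is still standing proud in its holder with its keeper bolt drawn back. Turn that pot clockwise (seen from above) by the bar on its lid, easing it down until it is fully home on the bottom of the holder and against its end stop, like the finished one beside it. Then push its keeper bolt all the way in over the lid's rim, let go of everything, and leave the loose worm wheel and gearbox housing nearby where they stand.

Things in the scene. Friction and masses are not known exactly. Their poses are not given: they have to be found in the camera images.
- holder: Grey base plate 192 x 130 x 10 mm, fixed to the table, with a round aluminium socket (outer diameter 103 mm, rim 70 mm above the table) and, towards its -x, a grey bracket carrying the keeper bolt. Origin on the socket's axis at table height, z up
- seat (a point): Centre of the pot's seat, on the socket's axis 10 mm above the table. Spring pads (7 N each) grip the pot and two sloping tracks guide its bayonet pins: it comes down 12 mm only while turned clockwise by about 1.4 rad (nearly flat at the first 0.1 and last 0.2 rad) to an end stop; pressing straight down does nothing. The turn takes up to about 1 N m
- pot: Round steel pot, closed lid, 0.35 to 0.7 kg, in the holder. Origin on its axis at the underside, z up: 22 mm above the holder's origin when proud, 10 mm at home. Body 62 mm, lid 80 mm in diameter; lid's top 70 mm above the pot's origin, with a grip bar on it along the pot's x. Half a turn makes no difference
- pot_bar (a point): Centre of the upright grip bar on the pot's lid: 76 mm long (pot's x), 12 mm thick (pot's y), 24 mm high, from 70 to 94 mm above the pot's origin; this point at 82 mm on the pot's axis. At first the bar lies about 10 degrees from the holder's x axis, at home along the holder's y axis. Axes as the pot's
- keeper (a joint): Flat steel keeper bolt on the bracket, sliding along the holder's +x towards the pot. In m: 0 drawn back, 0.016 all the way in against its stop, where it covers the lid's rim by 10 mm. Slides with about 3 N, stays where it is left. Its underside is 82.5 mm above the table: it passes over the rim only when the pot is home
- keeper_tab (a point): Centre of the outer face of the bolt's upright tab, the face to push towards the pot (along the holder's +x). Tab 34 mm wide (holder's y), 10 mm thick, 34 mm high, its top 116.5 mm above the table; this point is 102.5 mm above the table and 106 mm from the pot's axis when drawn back. Axes as the holder's
- done_unit: A second holder of the same size and shape with its pot already home and its keeper bolt in, all fixed, to be left alone. Origin and axes as the holder's
- wheel_9: Bystander: bronze worm wheel on a stepped shaft, 79 mm in diameter, 79 mm high, loose. Origin at the centre of its underside. Leave it where it is
- housing_3: Bystander: grey cast gearbox housing with a round opening, 60 x 91 x 84 mm high, standing loose. Origin at the centre of its underside. Leave it where it is
Not all that is in view belongs to the job. What is shaped like the pot but blue, green or pink is not meant.

How it is judged:
On the way, in this order (a step that is already met when the one before it is completed fails the run):
1. the pot is turned down until it sits on the bottom of its holder (z of pot in the frame of holder below 0.012 m and angle between the x axis of pot and the y axis of holder, either way round below 0.2 rad), for 0.2 s.
2. the keeper bolt is pushed in over the lid's rim (value of joint keeper above 0.013 m), for 0.2 s.
At the end, for the whole second after the job is handed in: The pot stands upright on the bottom of its holder (within 2 mm), its bar within 0.2 rad of the holder's y axis; the keeper bolt is in by at least 13 of its 16 mm; the pot is at rest (all of step 1 and horizontal distance between pot and holder below 0.004 m and angle between pot's own z axis and vertical below 0.05 rad and value of joint keeper above 0.013 m and linear speed of pot below 0.01 m/s); the robot touches nothing.
It fails at once if a bystander (worm wheel or gearbox housing) is shifted by more than 3 cm (distance of any of wheel_9, housing_3 from where it was at the start of the episode above 0.03 m).
It also fails if it takes over 50 s, if anything falls off the work surface, if the arm or the gripper's body presses on something with over 40 N, if the wrist force passes 120 N, or if a joint passes its speed limit or range.

## Working session

There is one attempt and no reset: what is moved stays moved. The work goes in short steps, Python scripts to look and compute and a shell command to move; the robot and the scene stay as the last step left them, time stands still between calls to the robot, and variables do not carry over. Pictures are saved under pics/ and viewed, and the job is handed in when it is done.

```bash
mkdir -p pics; python3 - <<'E'
from station import *
import cv2
o=get_obs();print({k:(v if isinstance(v,float) else [round(float(x),3) for x in __import__('numpy').ravel(v)]) for k,v in o.items()})
for c in ["scene","side","wrist"]:
    im=capture(c);cv2.imwrite(f"pics/{c}0.png",im)
    print(c,get_calibration(c))
    for q in (["pot","pot_bar","keeper_tab","holder","wheel_9","housing_3"] if c!="side" else ["pot_bar","keeper_tab"]):
        print(q,[(round(d["score"],2),[round(float(x),3) for x in d["position"]]) for d in spot_in(c,q)])
E
```

```text
{'time': 0.0, 'joints': [-1.201, 0.468, -0.012, 1.604, 0.006, 1.071, -0.056], 'joint_vel': [-0.0, 0.0, 0.001, 0.001, 0.0, -0.001, 0.001], 'joint_efforts': [0.0, -52.058, -0.013, -24.374, -0.057, 0.017, 0.0], 'position': [0.261, 0.595, 0.205], 'orientation': [-0.644, -3.075, 0.003], 'wrist_force': [0.637, 0.001, 0.183], 'torque': [-0.006, 0.014, 0.034], 'grip_width': 0.9990433066304439}
scene {'fov_y': 49.75089094214147, 'cx': 313.37150548910193, 'cy': 246.1001428366369, 'extrinsics': array([[ 8.65196353e-01, -2.87790124e-01,  4.10624055e-01,
         1.06934316e-01],
       [-5.01433208e-01, -4.96417320e-01,  7.08614552e-01,
        -6.47789674e-01],
       [-9.13770942e-05, -8.18991263e-01, -5.73805980e-01,
         5.97774573e-01],
       [ 0.00000000e+00,  0.00000000e+00,  0.00000000e+00,
         1.00000000e+00]])}
pot [(0.87, [0.562, 0.251, 0.089]), (0.83, [0.404, 0.086, 0.068]), (0.77, [0.315, -0.153, 0.068]), (0.72, [0.543, 0.089, 0.065])]
pot_bar [(0.95, [0.556, 0.249, 0.092]), (0.86, [0.316, -0.155, 0.07]), (0.71, [0.404, 0.087, 0.062]), (0.67, [0.544, 0.088, 0.068]), (0.23,
[... 673 characters left out ...]
0.92, [0.418, 0.086, 0.072]), (0.79, [0.554, 0.089, 0.068]), (0.74, [0.567, 0.251, 0.093]), (0.71, [0.327, -0.15, 0.07])]
keeper_tab [(0.61, [0.476, 0.253, 0.089])]
wrist {'fov_y': 65.19104539795295, 'cx': 320.4558450406443, 'cy': 244.16828959911473, 'extrinsics': array([[ 4.00127746e-01,  8.87896701e-01,  2.27018138e-01,
         1.97982552e-01],
       [ 9.16459046e-01, -3.87867272e-01, -9.82944406e-02,
         6.23576946e-01],
       [ 7.77596465e-04,  2.47383159e-01, -9.68917421e-01,
         3.84622143e-01],
       [ 0.00000000e+00,  0.00000000e+00,  0.00000000e+00,
         1.00000000e+00]])}
pot []
pot_bar []
keeper_tab []
holder [(0.82, [0.44, 0.319, 0.011])]
wheel_9 []
housing_3 []
```

View pics/scene0.png

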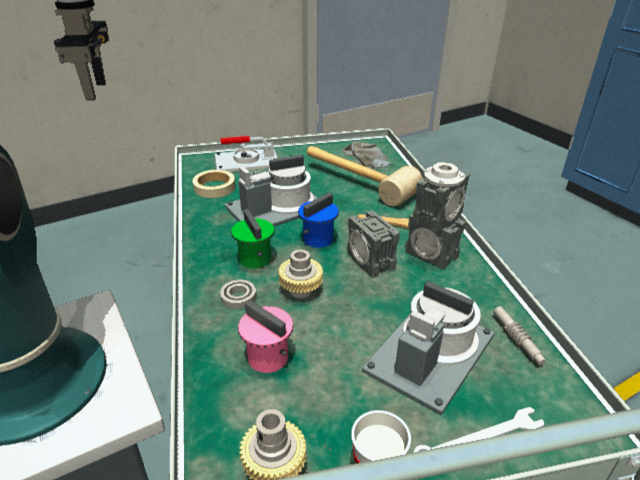

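View pics/side0.png

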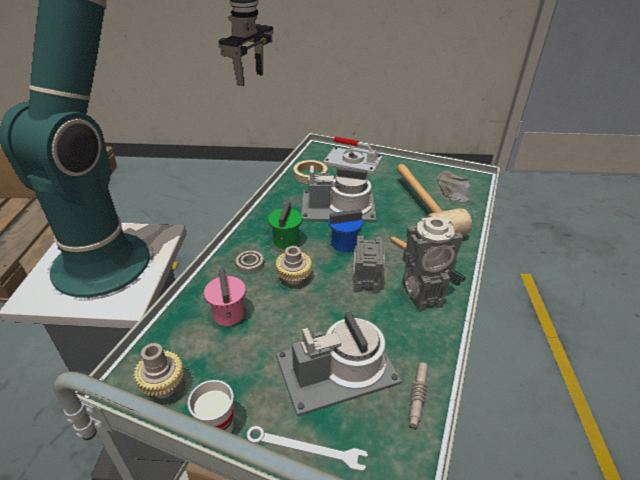

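View pics/wrist0.png

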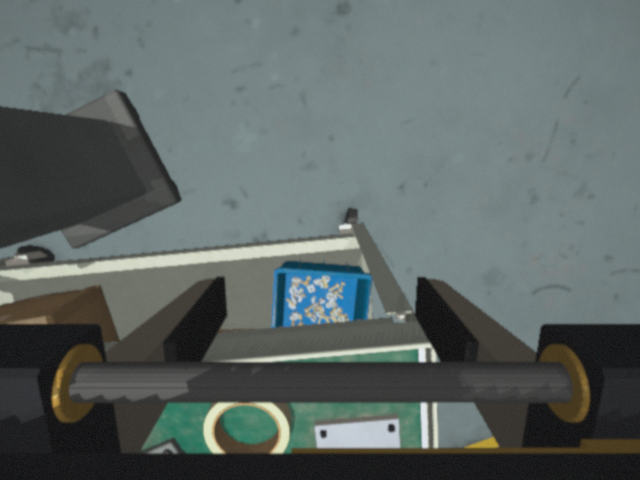

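Candidates: the holder with the grey pot at scene (287,185) / side (348,195), whose bar lies about along x and whose keeper is drawn back, and the one at scene (445,320) / side (355,345), whose bar lies across and whose keeper reaches over the rim (finished). The green, blue and pink pots are look-alikes. I'll confirm in a crop.

```bash
python3 - <<'E'
import cv2,numpy as np
a=cv2.imread("pics/scene0.png")[140:240,210:330];b=cv2.imread("pics/side0.png")[150:230,290:390]
a=cv2.resize(a,(480,400),interpolation=cv2.INTER_CUBIC)
b=cv2.resize(b,(500,400),interpolation=cv2.INTER_CUBIC)[:,:320+0] if 0 else cv2.resize(b,(320,256),interpolation=cv2.INTER_CUBIC)
c=np.zeros((400,800,3),np.uint8);c[:,:480]=a;c[:256,480:]=b
cv2.imwrite("pics/crop0.png",c)
E
```

```text
(no output)
```

View pics/crop0.png

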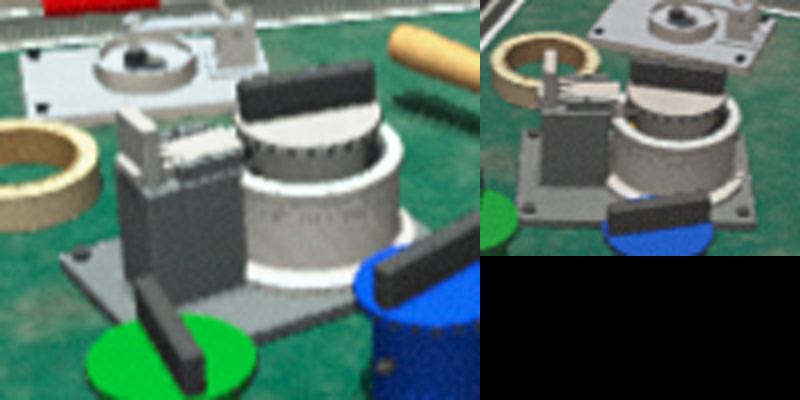

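Crop confirms the far unit (scene (287,185)): lid standing well above the socket, bar along x, bolt drawn back. I'll bring the wrist camera over it.

```bash
python3 -m pendant '{"fingers":[0.0919,0.0919,0.0919,0.0919,0.0919,0.0919,0.0919,0.0919,0.0919,0.0919,0.0919,0.0919],"dp":[[0,0,-0.045],[0,0,-0.045],[-0.035,-0.025,0],[-0.035,-0.025,0],[-0.035,-0.025,0],[-0.035,-0.025,0],[-0.035,-0.025,0],[-0.035,-0.025,0],[-0.035,-0.025,0],[-0.035,-0.025,0],[-0.035,-0.025,0],[0,0,0]],"delta_rot":[[0,0,0],[0,0,0],[0,0,0],[0,0,0],[0,0,0],[0,0,0],[0,0,0],[0,0,0],[0,0,0],[0,0,0],[0,0,0],[0,0,0]]}' 40
```

```text
time: 2.05
position: [0.466, 0.2519, 0.3002]
orientation: [0.637, 3.074, 0.005]
wrist_force: [0.0, 0.9, -0.4]
grip_width: 0.999
```

```bash
python3 - <<'E'
from station import *
import cv2
from scipy.spatial.transform import Rotation as R
o=get_obs();print(o['time'],o['joints'],o['position'],R.from_rotvec(o['orientation']).as_matrix().round(3))
c="wrist";cal=get_calibration(c);im=capture(c);cv2.imwrite(f"pics/wrist1.png",im);print(cal['extrinsics'].round(4).tolist())
for q in ["pot","pot_bar","keeper_tab","holder"]:
        print(q,[(round(d["score"],2),[round(float(x),3) for x in d["position"]]) for d in spot_in(c,q)])
E
```

```text
2.05 [-0.72225276  0.16882961  0.18734762  1.79741291 -0.03494835  1.17437941
  0.63809211] [0.46595614 0.25185704 0.30020973] [[-0.918  0.397  0.003]
 [ 0.397  0.918  0.003]
 [-0.002  0.004 -1.   ]]
[[0.3962, 0.8888, 0.2303, 0.4025], [0.9182, -0.3848, -0.0945, 0.2793], [0.0046, 0.2489, -0.9685, 0.4787], [0.0, 0.0, 0.0, 1.0]]
pot [(0.62, [0.559, 0.262, 0.096]), (0.59, [0.55, 0.114, 0.066]), (0.58, [0.334, -0.106, 0.021]), (0.57, [0.409, 0.113, 0.07])]
pot_bar [(0.95, [0.551, 0.116, 0.073]), (0.94, [0.561, 0.264, 0.092]), (0.9, [0.409, 0.112, 0.067]), (0.6, [0.332, -0.104, 0.018]), (0.22, [0.481, 0.259, 0.093])]
keeper_tab [(0.79, [0.482, 0.262, 0.089])]
holder [(0.64, [0.498, 0.266, 0.009])]
```

View pics/wrist1.png

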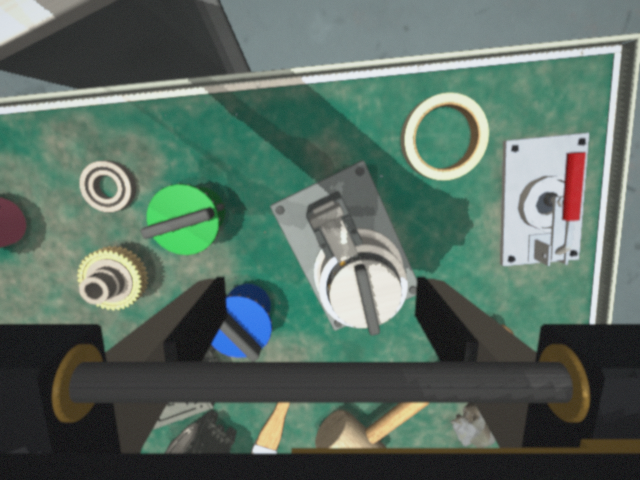

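The wrist view shows the holder plate about (345,245), proud pot (360,290) with its bar, tab at (325,205). Enlarging to get edges.

```bash
python3 - <<'E'
import cv2
im=cv2.imread("pics/wrist1.png")[150:340,260:430]
im=cv2.resize(im,None,fx=3.15,fy=3.15,interpolation=cv2.INTER_CUBIC);print(im.shape)
for i in range(0,190,20): cv2.putText(im,str(150+i),(0,int(i*3.15)+5),0,.4,(0,255,255));cv2.line(im,(0,int(i*3.15)),(8,int(i*3.15)),(0,255,255))
for i in range(0,170,20): cv2.putText(im,str(260+i),(int(i*3.15)-10,12),0,.4,(0,255,255));cv2.line(im,(int(i*3.15),14),(int(i*3.15),20),(0,255,255))
cv2.imwrite("pics/crop1.png",im)
E
```

```text
(598, 536, 3)
```

View pics/crop1.png

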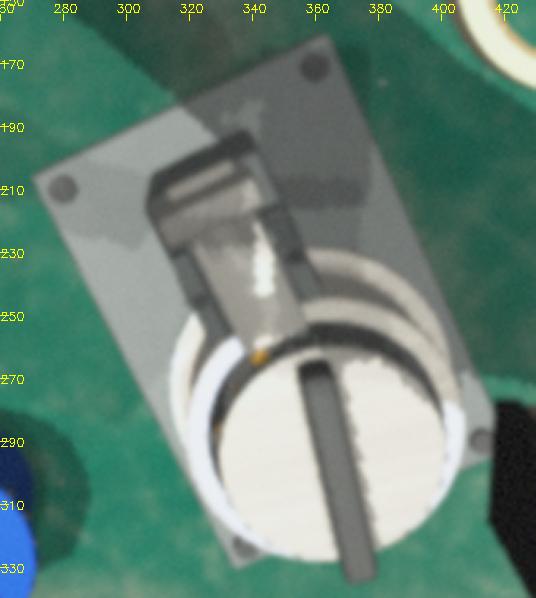

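```bash
cat > h.py <<'E'
import numpy as np
def ray(cal,px,z,):
    f=240/np.tan(np.radians(cal['fov_y'])/2);E=cal['extrinsics']
    d=E[:3,:3]@np.array([(px[0]-cal['cx'])/f,(px[1]-cal['cy'])/f,1]);p=E[:3,3]
    return p+d*(z-p[2])/d[2]
def proj(cal,P):
    f=240/np.tan(np.radians(cal['fov_y'])/2);E=cal['extrinsics']
    q=E[:3,:3].T@(np.array(P)-E[:3,3]);return np.array([cal['cx']+f*q[0]/q[2],cal['cy']+f*q[1]/q[2]])
E
python3 - <<'E'
from station import *
from h import *
cal=get_calibration("wrist")
A,B,C=[ray(cal,p,.010) for p in [(270.5,206.5),(363.8,161.4),(335.6,329.7)]]
print(A,B,C,np.linalg.norm(A-B),np.linalg.norm(A-C))
print("yaw from AC",np.degrees(np.arctan2(*(C-A)[1::-1])),"AB",np.degrees(np.arctan2(*(B-A)[1::-1])))
L=ray(cal,(365.4,296),.092);print("lid",L)
a,b=[ray(cal,p,.116) for p in [(360.3,270),(374.6,333.5)]]
print("bar",a,b,(a+b)/2,np.linalg.norm(a-b),np.degrees(np.arctan2(*(b-a)[1::-1])))
E
```

```text
[0.43978526 0.20363389 0.01      ] [0.43317661 0.331549   0.01      ] [0.62828787 0.21547335 0.01      ] 0.1280857159130037 0.18887405059284823
yaw from AC 3.5939101485064566 AB 92.95752071384135
lid [0.56304052 0.27332723 0.092     ]
bar [0.52444945 0.27940463 0.116     ] [0.59633625 0.26792833 0.116     ] [0.56039285 0.27366648 0.116     ] 0.0727971001986677 -9.070388600352906
```

```bash
python3 -m pendant '{"fingers":[0.0919,0.0919,0.0919,0.0919,0.0919,0.0919,0.0919,0.0919,0.0919],"dp":[[0,0,0],[0,0,0],[-0.031,0.012,0],[-0.031,0.012,0],[-0.030,0.012,0],[0,0,-0.0],[0,0,0.045],[0,0,0.045],[0,0,0.02]],"delta_rot":[[0,0,-0.125],[0,0,-0.126],[0,0,0],[0,0,0],[0,0,0],[0,0,0],[0,0,0],[0,0,0],[0,0,0]]}' 40
```

```text
time: 3.2
position: [0.5527, 0.3034, 0.1891]
orientation: [0.166, 3.135, 0.021]
wrist_force: [-0.7, -0.0, 0.4]
grip_width: 1.001
```

```bash
python3 - <<'E'
from station import *
import cv2
from h import *
from scipy.spatial.transform import Rotation as R
o=get_obs();print(o['time'],o['joints'].round(2),o['position'],R.from_rotvec(o['orientation']).as_matrix().round(3))
c="wrist";cal=get_calibration(c);np.save("cal2.npy",cal,allow_pickle=True);im=capture(c);cv2.imwrite(f"pics/wrist2.png",im)
for q in ["pot_bar","keeper_tab"]:
        print(q,[(round(d["score"],2),[round(float(x),3) for x in d["position"]]) for d in spot_in(c,q)])
c="scene";im=capture(c);im=cv2.resize(im[120:240,200:340],None,fx=4,fy=4,interpolation=cv2.INTER_CUBIC);cv2.imwrite("pics/scene2.png",im)
E
```

```text
3.2 [-0.67  0.44  0.15  1.69 -0.09  1.01  0.99] [0.55274862 0.30342123 0.18908877] [[-0.994  0.105  0.003]
 [ 0.105  0.994  0.013]
 [-0.002  0.013 -1.   ]]
pot_bar [(0.97, [0.417, 0.127, 0.066]), (0.85, [0.563, 0.267, 0.094]), (0.81, [0.549, 0.115, 0.074]), (0.7, [0.497, 0.28, 0.018])]
keeper_tab [(0.62, [0.483, 0.261, 0.094]), (0.55, [0.501, 0.278, 0.02])]
```

View pics/wrist2.png

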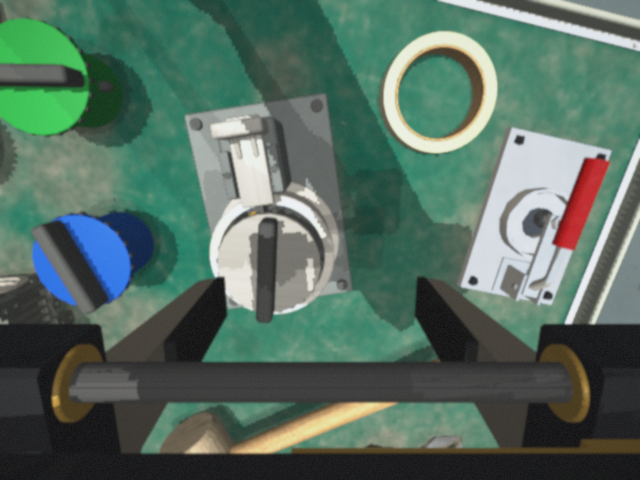

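View pics/scene2.png

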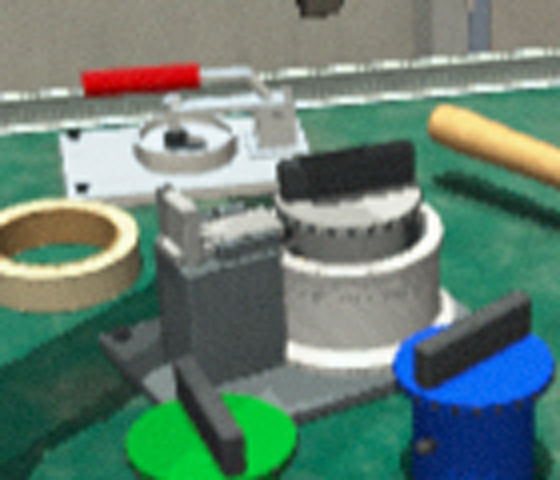

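```bash
python3 - <<'E'
import cv2
x0,y0,s=180,90,3.5
im=cv2.imread("pics/wrist2.png")[y0:330,x0:370]
im=cv2.resize(im,None,fx=s,fy=s,interpolation=cv2.INTER_CUBIC)[:, :]
im=cv2.resize(im,(int(190*2.5),int(240*2.5)));s=2.5
for i in range(0,240,20): cv2.putText(im,str(y0+i),(0,int(i*s)+5),0,.4,(0,255,255))
for i in range(0,190,20): cv2.putText(im,str(x0+i),(int(i*s)-10,12),0,.4,(0,255,255));cv2.line(im,(int(i*s),14),(int(i*s),20),(0,255,255))
cv2.imwrite("pics/crop2.png",im)
E
```

```text
(no output)
```

View pics/crop2.png

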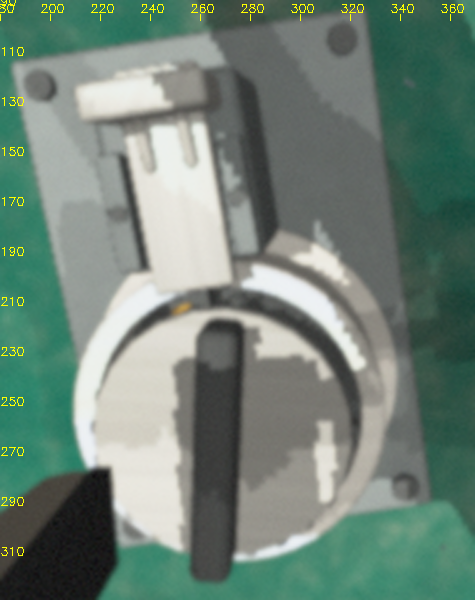

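```bash
cat > draw.py <<'E'
import cv2,numpy as np
from h import *
def model(cal,im,ax,yaw,bar,zoff=.022,k=0.0):
    # overlay holder/pot edges
    c,s=np.cos(yaw),np.sin(yaw);H=np.array([[c,-s],[s,c]]);c,s=np.cos(bar),np.sin(bar);B=np.array([[c,-s],[s,c]])
    def poly(M,pts,col,cl=True):
        P=[proj(cal,[*(M@np.array(p[:2])+ax),p[2]]) for p in pts]
        cv2.polylines(im,[np.int32(np.array(P)*8)],cl,col,1,cv2.LINE_AA,3)
    t=np.linspace(0,2*np.pi,60)
    poly(B,[(x,y,zoff+.094) for x,y in [(-.038,-.006),(.038,-.006),(.038,.006),(-.038,.006)]],(0,255,255))
    poly(B,[(.04*np.cos(a),.04*np.sin(a),zoff+.07) for a in t],(0,0,255))
    poly(H,[(.0515*np.cos(a),.0515*np.sin(a),.07) for a in t],(255,0,255))
    poly(H,[(x,y,.1165) for x,y in [(-.106+k,-.017),(-.096+k,-.017),(-.096+k,.017),(-.106+k,.017)]],(255,255,0))
    return im
E
python3 - <<'E'
from draw import *
cal=np.load("cal2.npy",allow_pickle=True).item()
a,b,c=[ray(cal,p,.010) for p in [(184.8,116.4),(326,96),(352,289)]]
print(a,b,c,np.linalg.norm(a-b),np.linalg.norm(c-b),np.degrees(np.arctan2(*(c-b)[1::-1])),np.degrees(np.arctan2(*(b-a)[1::-1])),(a+c)/2)
im=cv2.imread("pics/wrist2.png")
x0,y0=180,90
cal2=dict(cal);s=3
big=cv2.resize(im[90:330,180:370],None,fx=s,fy=s,interpolation=cv2.INTER_CUBIC)
class _:pass
import h,draw
op=h.proj
draw.proj=lambda cal,P:(op(cal,P)-[x0,y0]+.5)*s-.5
model(cal,big,np.array([.5615,.2725]),np.radians(3.3),np.radians(-8))
cv2.imwrite("pics/ov2.png",big[:600])
E
```

```text
[0.44467788 0.19515988 0.01      ] [0.44057376 0.32337561 0.01      ] [0.6262098  0.33118596 0.01      ] 0.12828140345075492 0.18580027667765478 2.409209643767942 91.83338206247456 [0.53544384 0.26317292 0.01      ]
```

View pics/ov2.png

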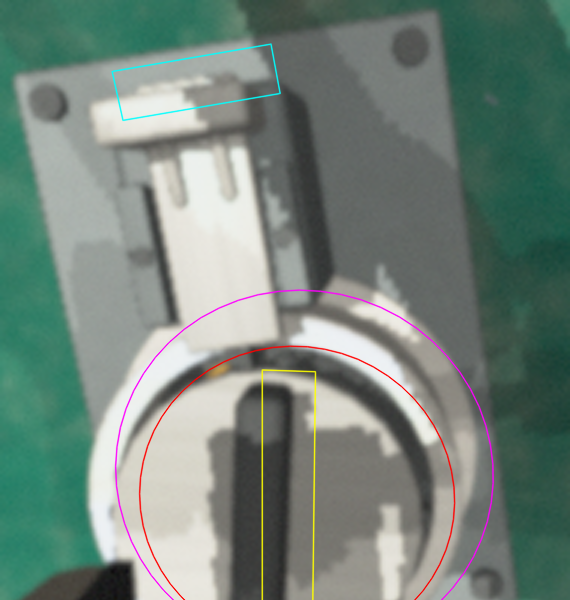

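```bash
cat > ov.py <<'E'
from station import *
import draw,h,sys
from draw import *
op=h.proj
def run(tag,ax,yaw,bar,boxes,zoff=.022,k=0.0,new=True):
    for c,(x0,y0,x1,y1,s) in boxes.items():
        cal=get_calibration(c)
        if new:
            im=capture(c); cv2.imwrite(f"pics/raw_{c}_{tag}.png",im); np.save(f"cal_{c}_{tag}.npy",cal,allow_pickle=True)
        else:
            im=cv2.imread(f"pics/raw_{c}_{new or tag}.png")
        big=cv2.resize(im[y0:y1,x0:x1],None,fx=s,fy=s,interpolation=cv2.INTER_CUBIC)
        draw.proj=lambda cal,P:(op(cal,P)-[x0,y0]+.5)*s-.5
        model(cal,big,np.array(ax),np.radians(yaw),np.radians(bar),zoff,k)
        cv2.imwrite(f"pics/ov_{c}_{tag}.png",big)
E
python3 - <<'E'
from ov import *
o=get_obs();print(o['time'],o['position'])
run("a",[.5635,.266],3,-8,{"wrist":(180,90,370,330,2.5),"scene":(210,140,330,240,4),"side":(290,150,390,230,5)})
a,b=cv2.imread("pics/ov_scene_a.png"),cv2.imread("pics/ov_side_a.png")
w=np.zeros((600,800,3),np.uint8)
a=cv2.resize(a,(400,333));b=cv2.resize(b,(400,320));w[:333,:400]=a;w[:320,400:]=b
cv2.imwrite("pics/ov_ss_a.png",w[:340])
E
```

```text
3.4 [0.55535379 0.30373766 0.19349086]
```

View pics/ov_wrist_a.png

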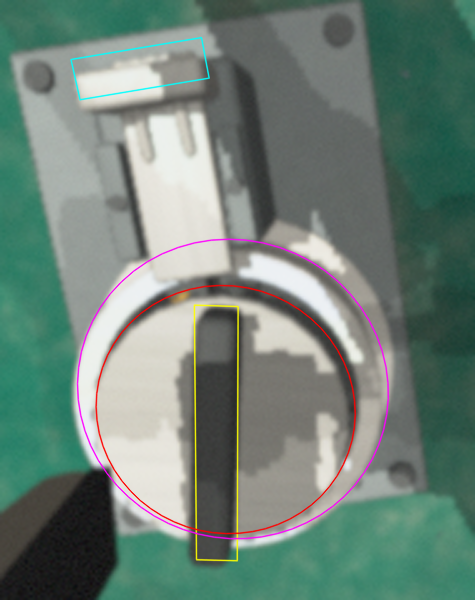

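View pics/ov_ss_a.png

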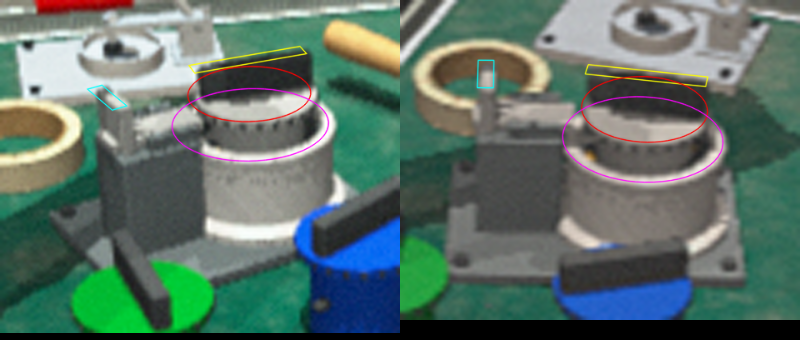

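```bash
python3 - <<'E'
from h import *
L=lambda c:np.load(f"cal_{c}_a.npy",allow_pickle=True).item()
w,s,d=L("wrist"),L("scene"),L("side")
pr=lambda n,c,ps,z=.01:print(n,[ray(c,p,z)[:2].round(4).tolist() for p in ps])
pr("wrist",w,[(184.8,112),(324,90.8),(350.8,286)])
pr("scene",s,[(225,203.9),(316.5,197)])
pr("side",d,[(302,220.75),(376.2,220.25),(303.7,191)])
T=[.5554,.3037,.1935]
print([proj(c,T) for c in (s,d,w)])
print(w['extrinsics'].round(4))
E
```

```text
wrist [[0.4439, 0.1957], [0.4391, 0.3231], [0.6282, 0.3313]]
scene [[0.4389, 0.3198], [0.632, 0.2439]]
side [[0.4452, 0.1805], [0.6324, 0.1948], [0.4385, 0.318]]
[array([271.09275363, 117.78253068]), array([349.50188942, 133.05213851]), array([319.00474361, 288.35611711])]
[[ 0.1052  0.9615  0.2537  0.4857]
 [ 0.9943 -0.106  -0.0102  0.3087]
 [ 0.0171  0.2534 -0.9672  0.3717]
 [ 0.      0.      0.      1.    ]]
```

View pics/raw_side_a.png

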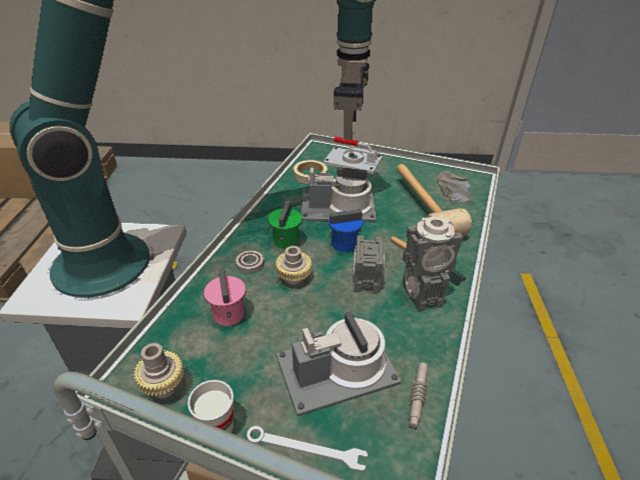

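View pics/raw_scene_a.png

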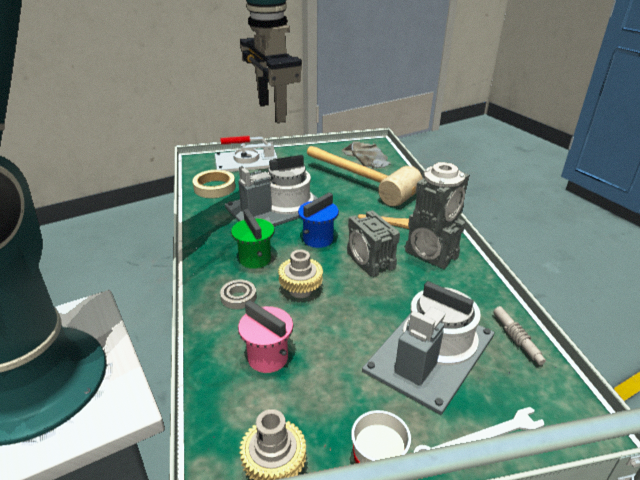

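```bash
python3 - <<'E'
from station import *
from h import *
import cv2
from scipy.spatial.transform import Rotation as R
for i in range(3):
    o=get_obs();cal=get_calibration("wrist");print(o['time'],o['position'].round(4),cal['extrinsics'][:3,3].round(4),o['joint_vel'].round(3));im=capture("wrist")
cv2.imwrite("pics/raw_wrist_b.png",im)
np.save("cal_wrist_b.npy",cal,allow_pickle=True)
M=R.from_rotvec(o['orientation']).as_matrix()
for c in ("scene","side"):
    k=get_calibration(c)
    for y in (-.046,.046,-.064,.064): print(c,y,proj(k,o['position']+M@[0,y,.022]).round(1))
    if c=="scene":
        im=capture(c)[20:160,200:340]
    else: im=capture(c)[40:180,280:420]
    cv2.imwrite(f"pics/g_{c}.png",cv2.resize(im,None,fx=2.8,fy=2.8,interpolation=cv2.INTER_CUBIC))
a=cv2.imread("pics/g_scene.png");b=cv2.imread("pics/g_side.png");cv2.imwrite("pics/g.png",np.hstack([a,b]))
d=cv2.absdiff(cv2.imread("pics/raw_wrist_a.png"),cv2.imread("pics/raw_wrist_b.png"));print(d.mean())
E
```

```text
3.55 [0.5568 0.3035 0.1951] [0.4866 0.3083 0.373 ] [ 0.005  0.001  0.002  0.002 -0.001 -0.004  0.002]
3.6 [0.5567 0.3033 0.1949] [0.4866 0.3081 0.3729] [ 0.003  0.003  0.001  0.005 -0.001 -0.003 -0.001]
3.65 [0.5566 0.3031 0.1946] [0.4866 0.308  0.3726] [ 0.002  0.006  0.002  0.007  0.    -0.003  0.   ]
scene -0.046 [279.9 135.4]
scene 0.046 [265.  119.4]
scene -0.064 [283.1 138.7]
scene 0.064 [262.2 116.5]
side -0.046 [347.5 149.8]
side 0.046 [351.7 132.4]
side -0.064 [346.7 153.5]
side 0.064 [352.4 129.3]
5.969065755208334
```

View pics/g.png

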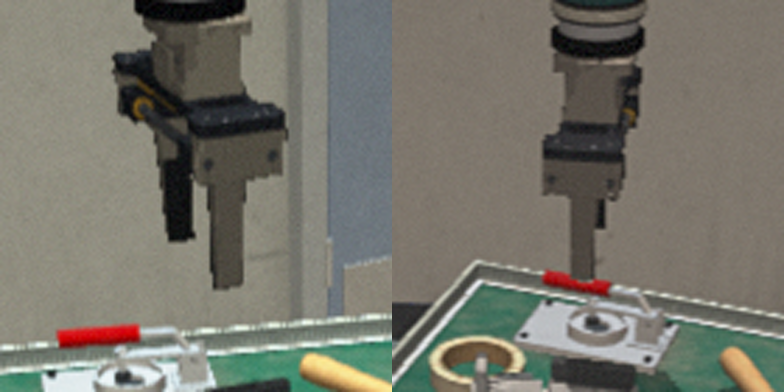

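View pics/raw_wrist_b.png

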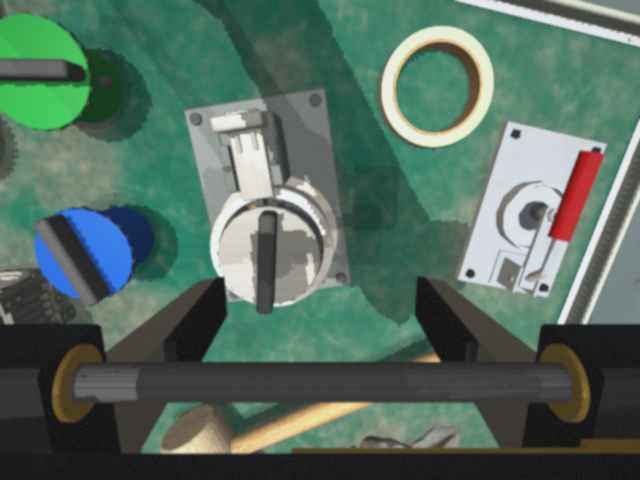

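```bash
python3 - <<'E'
from h import *
import numpy as np
L=lambda c,t="a":np.load(f"cal_{c}_{t}.npy",allow_pickle=True).item()
s,d=L("scene"),L("side")
def tri(obs):
    A=np.zeros((3,3));b=np.zeros(3)
    for c,p in obs:
        o=c['extrinsics'][:3,3];v=ray(c,p,0)-o;v/=np.linalg.norm(v);P=np.eye(3)-np.outer(v,v);A+=P;b+=P@o
    X=np.linalg.solve(A,b);return X.round(4),[(proj(c,X)-p).round(1) for c,p in obs]
print("tip",tri([(s,(281,123)),(d,(348.2,139.3))]))
print("bar",tri([(s,(286.2,157.7)),(d,(352,169.5))]))
w=L("wrist","b")
# tool-frame projection of tips
from station import *
from scipy.spatial.transform import Rotation as R
o=get_obs();M=R.from_rotvec(o['orientation']).as_matrix()
for z in (.022,.01,0,-.01):
  print(z,[proj(w,o['position']+M@[x,y,z]).round(0).tolist() for x in(.01,-.01) for y in(-.046,.046)])
Rt=M.T@w['extrinsics'][:3,:3];print(Rt.round(3),M.T@(w['extrinsics'][:3,3]-o['position']))
E
```

```text
tip (array([0.5521, 0.2518, 0.2015]), [array([-0.2, -0.5]), array([0. , 0.4])])
bar (array([0.5656, 0.2593, 0.1172]), [array([0.1, 0.2]), array([-0. , -0.1])])
0.022 [[236.0, 256.0], [401.0, 256.0], [238.0, 290.0], [399.0, 290.0]]
0.01 [[231.0, 262.0], [406.0, 262.0], [233.0, 298.0], [403.0, 298.0]]
0 [[227.0, 268.0], [410.0, 268.0], [229.0, 305.0], [408.0, 305.0]]
-0.01 [[222.0, 275.0], [415.0, 275.0], [224.0, 313.0], [412.0, 314.0]]
[[ 0.001 -0.969 -0.249]
 [ 1.     0.001  0.002]
 [-0.002 -0.249  0.969]] [ 0.06853738  0.00065781 -0.1794388 ]
```

```bash
python3 - <<'E'
import cv2,numpy as np
def g(f,o,x0,y0,x1,y1,s):
    im=cv2.resize(cv2.imread(f)[y0:y1,x0:x1],None,fx=s,fy=s,interpolation=cv2.INTER_CUBIC)
    for v in range(y0,y1,10): cv2.line(im,(0,int((v-y0+.5)*s)),(im.shape[1],int((v-y0+.5)*s)),(0,255,255),1); cv2.putText(im,str(v),(0,int((v-y0)*s)+4),0,.4,(0,0,255))
    for v in range(x0,x1,10): cv2.line(im,(int((v-x0+.5)*s),0),(int((v-x0+.5)*s),im.shape[0]),(0,255,255),1); cv2.putText(im,str(v),(int((v-x0)*s)-8,10),0,.4,(0,0,255))
    cv2.imwrite(o,im)
g("pics/raw_scene_a.png","pics/z_scene.png",220,145,330,225,7)
g("pics/raw_side_a.png","pics/z_side.png",295,155,385,230,8)
E
```

```text
(no output)
```

View pics/z_scene.png

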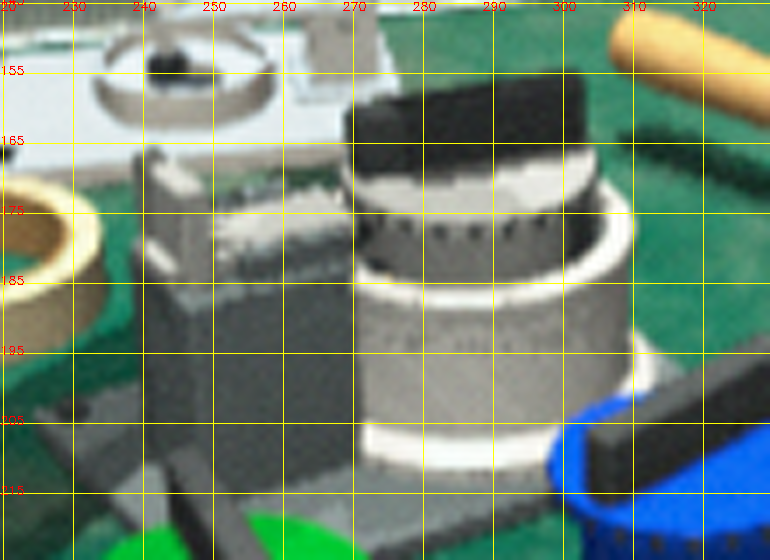

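View pics/z_side.png

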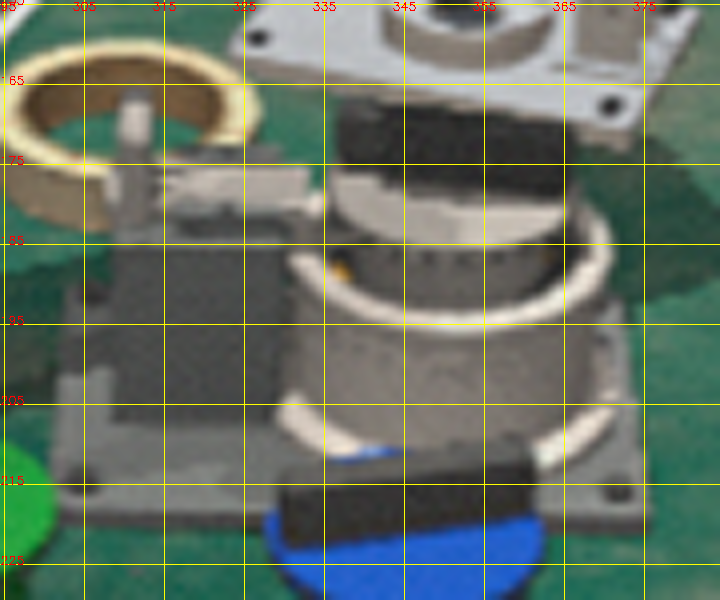

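```bash
python3 - <<'E'
import cv2,numpy as np
def g(f,o,x0,y0,x1,y1,s):
    im=cv2.resize(cv2.imread(f)[y0:y1,x0:x1],None,fx=s,fy=s,interpolation=cv2.INTER_CUBIC)
    for v in range(y0,y1,10): cv2.line(im,(0,int((v-y0+.5)*s)),(im.shape[1],int((v-y0+.5)*s)),(0,255,255),1); cv2.putText(im,str(v),(0,int((v-y0)*s)+4),0,.35,(0,0,255))
    for v in range(x0,x1,10): cv2.line(im,(int((v-x0+.5)*s),0),(int((v-x0+.5)*s),im.shape[0]),(0,255,255),1); cv2.putText(im,str(v),(int((v-x0)*s)-8,10),0,.35,(0,0,255))
    cv2.imwrite(o,im)
g("pics/raw_wrist_b.png","pics/z_wrist.png",180,190,360,330,4.2)
g("pics/raw_wrist_b.png","pics/z_wrist2.png",180,80,360,200,4.2)
E
```

```text
(no output)
```

View pics/z_wrist.png

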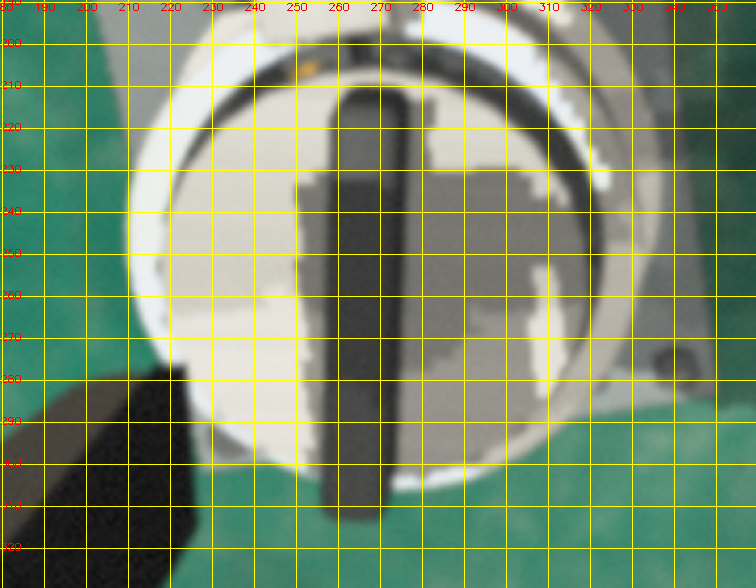

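View pics/z_wrist2.png

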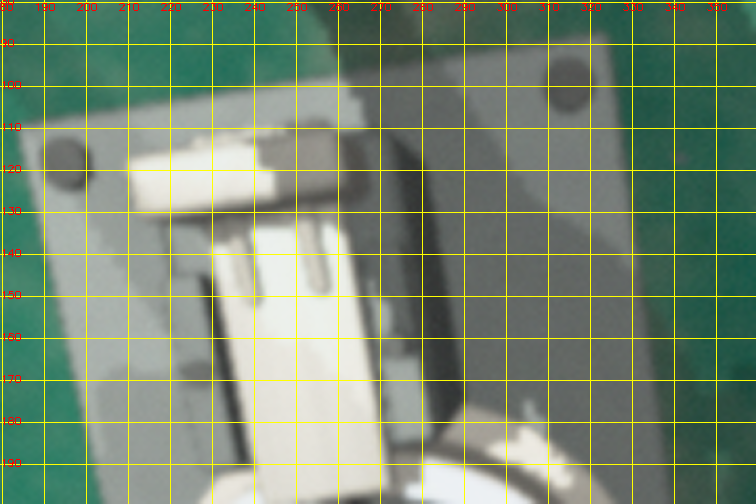

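```bash
cat > fit.py <<'E'
from h import *
from scipy.optimize import least_squares
L=lambda c,t="a":np.load(f"cal_{c}_{t}.npy",allow_pickle=True).item()
C=dict(scene=L("scene"),side=L("side"),wrist=L("wrist","b"))
t=np.linspace(0,2*np.pi,361)
def rot(a):return np.array([[np.cos(a),-np.sin(a)],[np.sin(a),np.cos(a)]])
def res(p,off=True,full=False):
    ax=p[:2];yaw,bar,x0=p[2:5];o=dict(scene=p[5:7],side=p[7:9],wrist=p[9:11])
    out=[];nm=[]
    def P(c,X):return proj(C[c],X)+o[c]
    def pt(c,M,l,px,n,w=(1,1)):
        e=(P(c,[*(rot(M)@np.array(l[:2])+ax),l[2]])-px)*w;out.extend(e);nm.append((c,n,e.round(1).tolist()))
    def circ(c,r,z,n,**k):
        U=np.array([P(c,[ax[0]+r*np.cos(a),ax[1]+r*np.sin(a),z]) for a in t])
        for key,v in k.items():
            m=dict(l=U[:,0].min(),r=U[:,0].max(),t=U[:,1].min(),b=U[:,1].max())[key]
            out.append(m-v);nm.append((c,n+key,round(m-v,1)))
    for c,a,b in (("scene",(269.5,160),(302.8,155)),("side",(337,168),(366,170))):
        pt(c,bar,(-.038,-.006,.116),a,"barL");pt(c,bar,(.038,-.006,.116),b,"barR")
    circ("scene",.0515,.07,"rim",r=310,b=188.3);circ("side",.0515,.07,"rim",r=371,b=196)
    pt("scene",yaw,(x0,.065,.01),(225,203.5),"plTL")
    pt("side",yaw,(x0,-.065,.01),(301,218.5),"plBL");pt("side",yaw,(x0+.192,-.065,.01),(376,218.5),"plBR")
    pt("wrist",yaw,(x0,-.065,.01),(184,109),"plBL");pt("wrist",yaw,(x0,.065,.01),(323,88),"plTL");pt("wrist",yaw,(x0+.192,.065,.01),(351,286),"plTR")
    pt("wrist",bar,(.038,-.006,.116),(256,313),"barR1");pt("wrist",bar,(.038,.006,.116),(271.5,313),"barR2")
    circ("wrist",.04,.092,"lid",l=217.5,r=321.5,t=207)
    circ("wrist",.0515,.07,"rim",l=209.5,r=335)
    out=np.array(out)
    return nm if full else np.concatenate([out,np.array(p[5:])/(3. if off else .01)])
for off in (False,True):
    r=least_squares(res,[.5635,.266,.05,-.14,-.125]+[0]*6,args=(off,),loss="soft_l1")
    print(off,r.cost,r.x[:2].round(4),np.degrees(r.x[2:4]).round(2),r.x[4].round(4),r.x[5:].round(1))
    for n in res(r.x,full=True):print(n)
E
python3 fit.py
```

```text
Traceback (most recent call last):
  File "fit.py", line 30, in <module>
    r=least_squares(res,[.5635,.266,.05,-.14,-.125]+[0]*6,args=(off,),loss="soft_l1")
  File "fit.py", line 20, in res
    circ("scene",.0515,.07,"rim",r=310,b=188.3);circ("side",.0515,.07,"rim",r=371,b=196)
    ~~~~^^^^^^^^^^^^^^^^^^^^^^^^^^^^^^^^^^^^^^^
TypeError: res.<locals>.circ() got multiple values for argument 'r'
```

```bash
sed -i 's/def circ(c,r,z,n/def circ(c,rad,z,n/; s/ax\[0\]+r\*np/ax[0]+rad*np/; s/ax\[1\]+r\*np/ax[1]+rad*np/' fit.py; python3 fit.py
```

```text
False 10.985538467938742 [0.5658 0.2645] [ 2.16 -9.83] -0.1252 [ 0. -0. -0.  0. -0. -0.]
('scene', 'barL', [-0.5, 1.3])
('scene', 'barR', [0.1, 0.9])
('side', 'barL', [-0.3, 0.1])
('side', 'barR', [0.7, 1.7])
('scene', 'rimr', np.float64(-0.7))
('scene', 'rimb', np.float64(-0.4))
('side', 'rimr', np.float64(0.2))
('side', 'rimb', np.float64(-0.5))
('scene', 'plTL', [-1.1, -0.5])
('side', 'plBL', [0.6, -1.1])
('side', 'plBR', [1.1, 0.1])
('wrist', 'plBL', [-0.1, 0.4])
('wrist', 'plTL', [2.7, -0.4])
('wrist', 'plTR', [0.9, -0.5])
('wrist', 'barR1', [-0.3, 0.7])
('wrist', 'barR2', [0.4, 1.5])
('wrist', 'lidl', np.float64(-0.3))
('wrist', 'lidr', np.float64(-1.1))
('wrist', 'lidt', np.float64(-2.3))
('wrist', 'riml', np.float64(0.3))
('wrist', 'rimr', np.float64(-1.3))
True 9.728309670403775 [0.5657 0.266 ] [  2.21 -10.16] -0.1251 [ 0.9 -0.1 -0.4  0.4 -1.7  0.2]
('scene', 'barL', [-0.0, 0.9])
('scene', 'barR', [0.6, 0.7])
('side', 'barL', [-0.8, 0.1])
('side', 'barR', [0.2, 1.9])
('scene', 'rimr', np.float64(-0.2))
('scene', 'rimb', np.float64(-0.7))
('side', 'rimr', np.float64(-0.3))
('side', 'rimb', np.float64(-0.5))
('scene', 'plTL', [-0.5, -0.8])
('side', 'plBL', [0.3, -1.1])
('side', 'plBR', [0.6, 0.1])
('wrist', 'plBL', [-0.3, 0.5])
('wrist', 'plTL', [2.6, -0.4])
('wrist', 'plTR', [0.7, -0.5])
('wrist', 'barR1', [-0.3, 0.5])
('wrist', 'barR2', [0.4, 1.4])
('wrist', 'lidl', np.float64(-0.1))
('wrist', 'lidr', np.float64(-0.9))
('wrist', 'lidt', np.float64(-2.4))
('wrist', 'riml', np.float64(0.4))
('wrist', 'rimr', np.float64(-1.2))
```

All three views fit one pose within ~1 px: axis (0.566, 0.265), holder yaw 2.2°, bar at −10°. The fingertips look shorter than stated when open; I'll part-close above the bar and check.

```bash
python3 -m pendant '{"fingers":[0.04,0.04,0.04,0.04],"dp":[[0,0,0],[-0.008,-0.018,0],[-0.008,-0.018,0],[0,0,0]],"delta_rot":[[0,0,0.06],[0,0,0],[0,0,0],[0,0,0]]}' 40
python3 - <<'E'
from station import *
import cv2
from scipy.spatial.transform import Rotation as R
from h import *
im=capture("wrist");cv2.imwrite("pics/wrist3.png",im)
a=capture("scene")[40:180,210:350];b=capture("side")[60:200,280:420]
cv2.imwrite("pics/g3.png",cv2.resize(np.hstack([a,b]),None,fx=2.8,fy=2.8,interpolation=cv2.INTER_CUBIC))
o=get_obs();M=R.from_rotvec(o['orientation']).as_matrix();print(o['time'],o['position'],M[:,1].round(3),o['grip_width'],o['joints'].round(2))
for z in (.022,0,-.01): print(z,[[((proj(get_calibration(c),o['position']+M@[0,y,z])-f)*2.8).round() for y in (-.02,.02)] for c,f in (("scene",(210,40)),("side",(140,60)))])
E
```

```text
time: 4.2
position: [0.5663, 0.2645, 0.1942]
orientation: [0.265, 3.122, 0.028]
wrist_force: [0.2, -0.1, 0.4]
grip_width: 0.672
4.35 [0.56494474 0.26849872 0.19409819] [0.164 0.986 0.021] 0.544042403433236 [-0.62  0.43  0.18  1.7  -0.1   1.    1.  ]
0.022 [[array([213., 268.]), array([197., 248.])], [array([593., 257.]), array([600., 235.])]]
0 [[array([212., 240.]), array([196., 220.])], [array([594., 234.]), array([601., 212.])]]
-0.01 [[array([212., 227.]), array([195., 207.])], [array([594., 223.]), array([602., 201.])]]
```

View pics/wrist3.png

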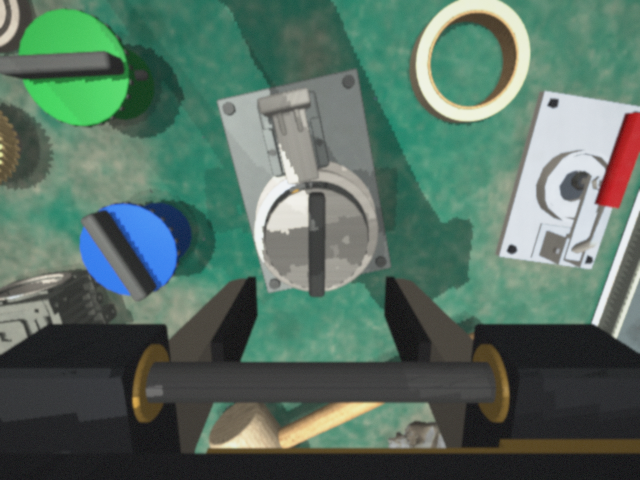

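View pics/g3.png

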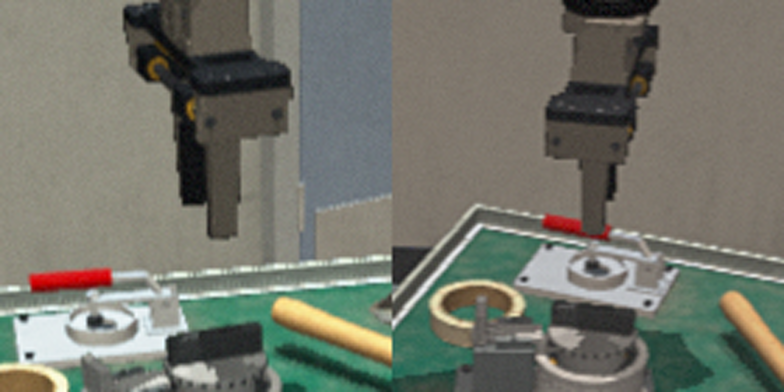

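```bash
python3 -m pendant '{"fingers":[0.04,0.04,0.04,0.04,0.04,0.04],"dp":[[0,-0.003,0.01],[0,0,0.02],[0,0,0.02],[0,0,0.014],[0,0,0.008],[0,0,0]],"delta_rot":[[0,0,0.0],[0,0,0],[0,0,0],[0,0,0],[0,0,0],[0,0,0]]}' 40
python3 - <<'E'
from station import *
import cv2
from scipy.spatial.transform import Rotation as R
from h import *
im=capture("wrist");cv2.imwrite("pics/wrist4.png",im)
a=capture("scene")[80:220,210:350];b=capture("side")[100:240,280:420]
cv2.imwrite("pics/g4.png",cv2.resize(np.hstack([a,b]),None,fx=2.8,fy=2.8,interpolation=cv2.INTER_CUBIC))
o=get_obs();M=R.from_rotvec(o['orientation']).as_matrix();print(o['time'],o['position'],M.round(3),o['grip_width'],o['wrist_force'])
E
```

```text
time: 4.95
position: [0.5628, 0.2721, 0.1172]
orientation: [0.247, 3.125, 0.034]
wrist_force: [-1.1, -0.3, -0.4]
grip_width: 0.436
5.1 [0.5642026  0.27237286 0.11927514] [[-0.987  0.158  0.011]
 [ 0.158  0.987  0.023]
 [-0.008  0.024 -1.   ]] 0.43166586257028666 [ 0.00594419 -0.57154807  0.21099691]
```

View pics/wrist4.png

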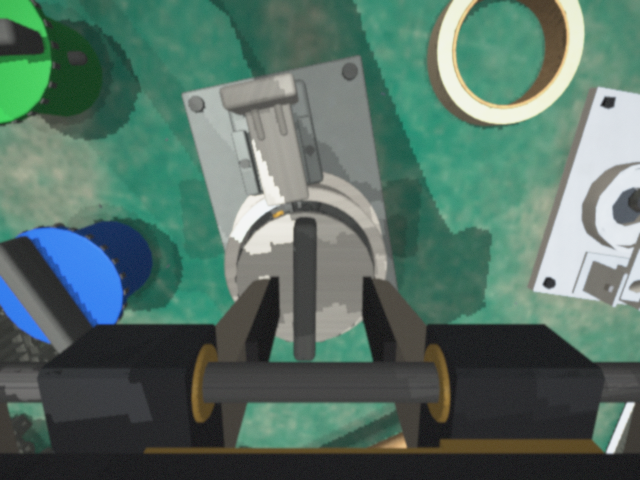

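View pics/g4.png

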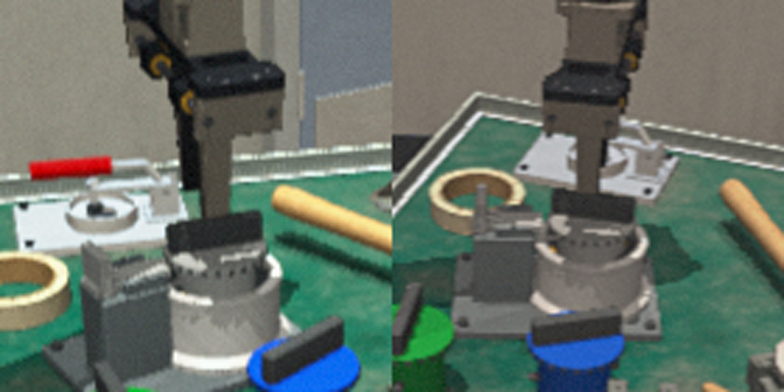

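Tips end at the bar's top edge in the scene view (right half of bar at (215,215) in the crop), so they really stand about level with the TCP; also I'm ~7 mm too far in +y with a slight tilt. Correcting, then going lower while watching force.

```bash
python3 -m pendant '{"fingers":[0.04,0.04,0.04],"dp":[[-0.002,-0.007,0],[0,0,0],[0,0,0]],"delta_rot":[[0.023,0.011,-0.015],[0,0,0],[0,0,0]]}' 40
python3 - <<'E'
from station import *
from scipy.spatial.transform import Rotation as R
o=get_obs();M=R.from_rotvec(o['orientation']).as_matrix();print(o['time'],o['position'],M.round(3),o['grip_width'],o['wrist_force'])
E
```

```text
time: 5.4
position: [0.5667, 0.2649, 0.1214]
orientation: [-0.223, -3.133, -0.003]
wrist_force: [-0.7, -0.2, -0.1]
grip_width: 0.438
5.4 [0.56666741 0.26493998 0.12142345] [[-0.99   0.142 -0.001]
 [ 0.142  0.99   0.002]
 [ 0.001  0.002 -1.   ]] 0.43768003268063826 [-0.66786752 -0.20329172 -0.10342836]
```

```bash
python3 -m pendant '{"fingers":[0.04,0.04,0.04],"dp":[[0,0,0.006],[0,0,0.006],[0,0,0]],"delta_rot":[[0,0,0.025],[0,0,0],[0,0,0]]}' 40
python3 - <<'E'
from station import *
import cv2
from h import *
im=capture("wrist");a=capture("scene")[80:220,210:350]
cv2.imwrite("pics/g5.png",np.hstack([cv2.resize(a,(400,400),interpolation=cv2.INTER_CUBIC),cv2.resize(im[200:400,220:420],(400,400))]))
o=get_obs();print(o['time'],o['position'],o['orientation'],o['grip_width'],o['wrist_force'])
E
```

```text
time: 5.7
position: [0.567, 0.265, 0.1091]
orientation: [0.267, 3.13, 0.004]
wrist_force: [0.5, -0.0, 0.3]
grip_width: 0.434
5.8 [0.56737199 0.26517144 0.10972365] [0.2664285 3.1294637 0.0045874] 0.43332507203719695 [ 0.67572163  0.46031438 -0.07437424]
```

View pics/g5.png

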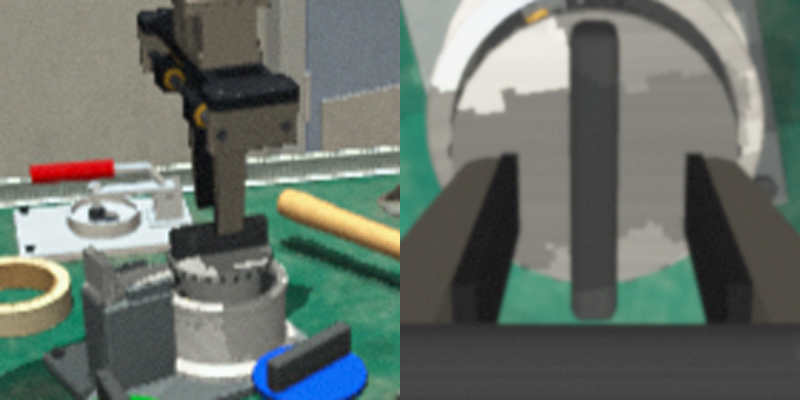

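```bash
python3 -m pendant '{"fingers":[0.04,0.04,0.04],"dp":[[-0.0,0,0.006],[0,0,0.006],[0,0,0]],"delta_rot":[[0,0,0],[0,0,0],[0,0,0]]}' 60
python3 - <<'E'
from station import *
import cv2
from h import *
im=capture("wrist");a=capture("scene")[80:220,210:350]
cv2.imwrite("pics/g6.png",np.hstack([cv2.resize(a,(400,400),interpolation=cv2.INTER_CUBIC),cv2.resize(im[200:400,220:420],(400,400))]))
o=get_obs();print(o['time'],o['position'],o['orientation'],o['grip_width'],o['wrist_force'])
E
```

```text
time: 6.1
position: [0.5674, 0.2653, 0.0968]
orientation: [0.266, 3.129, 0.005]
wrist_force: [-0.6, 0.5, 0.9]
grip_width: 0.439
6.2 [0.56779775 0.26548771 0.09752101] [0.26608838 3.12849946 0.00569175] 0.43326016759672764 [0.30981918 0.30588644 0.84075707]
```

View pics/g6.png

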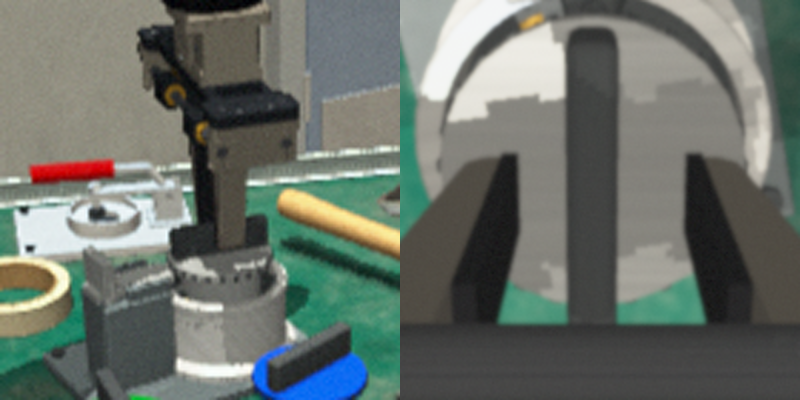

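```bash
python3 -m pendant '{"fingers":[0.0,0.0,0.0,0.0,0,0],"dp":[[0,-0.001,0],[0,0,0],[0,0,0],[0,0,0],[0,0,0],[0,0,0]],"delta_rot":[[0,0,0],[0,0,0],[0,0,0],[0,0,0],[0,0,0],[0,0,0]]}' 60
python3 - <<'E'
from station import *
o=get_obs();print(o['time'],o['position'],o['orientation'],o['grip_width']*.0919,o['wrist_force'],o['torque'])
E
```

```text
time: 6.8
position: [0.568, 0.2643, 0.0978]
orientation: [0.267, 3.128, 0.006]
wrist_force: [-0.2, 0.8, -0.5]
grip_width: 0.123
6.8 [0.5680005  0.26431451 0.09784895] [0.26655802 3.12765158 0.00616792] 0.011286887884521356 [-0.15672582  0.83375968 -0.49104208] [-0.04023974 -0.00976802  0.01026265]
```

```bash
python3 -m pendant '{"fingers":[0,0,0,0,0],"dp":[[0,0,0],[0,0,0.0005],[0,0,0.001],[0,-0.0002,0.001],[0,-0.0002,0.001]],"delta_rot":[[0,0,0.08],[0,0,0.1],[0,0,0.1],[0,0,0.1],[0,0,0.1]]}' 60
python3 - <<'E'
from station import *
import numpy as np
from scipy.spatial.transform import Rotation as R
o=get_obs();M=R.from_rotvec(o['orientation']).as_matrix();print(o['time'],o['position'],"yhead",np.degrees(np.arctan2(M[1,1],M[0,1])),M[:,2].round(3),o['grip_width']*.0919,o['wrist_force'],o['torque'])
E
```

```text
time: 7.3
position: [0.5673, 0.2631, 0.0937]
orientation: [1.02, 2.97, 0.003]
wrist_force: [0.9, 0.3, -1.9]
grip_width: 0.12
7.3 [0.56728915 0.26313779 0.09373245] yhead 52.07863876939903 [ 0.002  0.001 -1.   ] 0.011034760794970106 [ 0.92015417  0.28430752 -1.90017355] [-0.18069243 -0.28077308  0.28856393]
```

```bash
python3 -m pendant '{"fingers":[0,0,0,0,0],"dp":[[0,-0.0002,0.0011],[0,-0.0002,0.0011],[0,-0.0002,0.0011],[0,-0.0002,0.001],[0,-0.0002,0.001]],"delta_rot":[[0,0,0.1],[0,0,0.1],[0,0,0.1],[0,0,0.1],[0,0,0.1]]}' 60
python3 - <<'E'
from station import *
import numpy as np,cv2
from scipy.spatial.transform import Rotation as R
o=get_obs();M=R.from_rotvec(o['orientation']).as_matrix();print(o['time'],o['position'],"yhead",np.degrees(np.arctan2(M[1,1],M[0,1])),M[:,2].round(3),o['grip_width']*.0919,o['wrist_force'],o['torque'])
im=capture("wrist");a=capture("scene")[80:220,210:350]
cv2.imwrite("pics/g7.png",np.hstack([cv2.resize(a,(400,400),interpolation=cv2.INTER_CUBIC),cv2.resize(im[180:380,220:420],(400,400))]))
E
```

```text
time: 7.8
position: [0.567, 0.2619, 0.0878]
orientation: [1.742, 2.61, 0.002]
wrist_force: [0.0, -0.3, -3.3]
grip_width: 0.122
7.8 [0.56698974 0.26191944 0.08782558] yhead 22.568067854043896 [ 0.004 -0.001 -1.   ] 0.011202942544941825 [ 2.21331150e-03 -2.73406433e-01 -3.27370336e+00] [-0.02405011 -0.15721673  0.27652976]
```

View pics/g7.png

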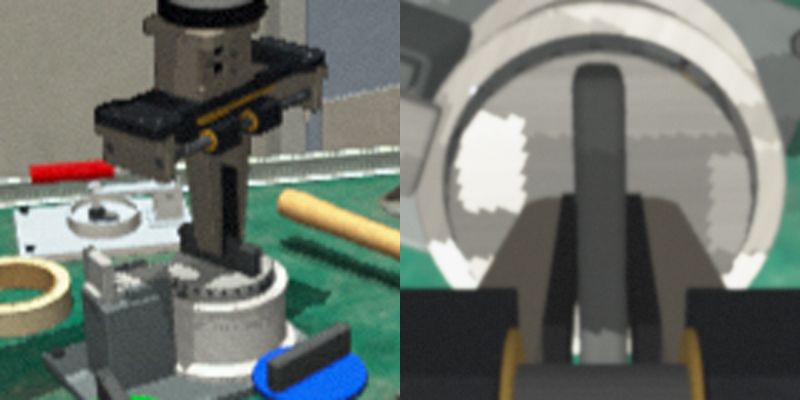

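```bash
python3 -m pendant '{"fingers":[0,0,0,0,0],"dp":[[0,-0.0002,0.001],[0,-0.0002,0.0006],[0,-0.0002,0.0003],[0,0,0],[0,0,0]],"delta_rot":[[0,0,0.1],[0,0,0.1],[0,0,0.1],[0,0,0.06],[0,0,0.03]]}' 60
python3 - <<'E'
from station import *
import numpy as np,cv2
from scipy.spatial.transform import Rotation as R
o=get_obs();M=R.from_rotvec(o['orientation']).as_matrix();print(o['time'],o['position'],"yhead",np.degrees(np.arctan2(M[1,1],M[0,1])),M[:,2].round(3),o['grip_width']*.0919,o['wrist_force'],o['torque'])
E
```

```text
time: 8.4
position: [0.566, 0.263, 0.0862]
orientation: [2.207, 2.232, 0.003]
wrist_force: [1.9, -1.5, -1.5]
grip_width: 0.122
8.4 [0.56601973 0.26295219 0.08624521] yhead 0.6451151644693561 [ 0.003 -0.001 -1.   ] 0.011183959917963024 [ 1.85644691 -1.49297922 -1.53712466] [-0.19928135 -0.31915031  0.48925104]
```

```bash
python3 -m pendant '{"fingers":[0,0,0],"dp":[[0,0,0.0003],[0,0,0.0003],[0,0,0]],"delta_rot":[[0,0,0.06],[0,0,0.06],[0,0,0.04]]}' 60
python3 - <<'E'
from station import *
import numpy as np,cv2
from scipy.spatial.transform import Rotation as R
o=get_obs();M=R.from_rotvec(o['orientation']).as_matrix();print(o['time'],o['position'],"yhead",np.degrees(np.arctan2(M[1,1],M[0,1])),M[:,2].round(3),o['grip_width']*.0919,o['wrist_force'],o['torque'])
im=capture("wrist");cv2.imwrite("pics/raw_wrist_8.png",im);np.save("cal_wrist_8.npy",get_calibration("wrist"),allow_pickle=True)
a=capture("side")[100:240,280:420]
cv2.imwrite("pics/g8.png",np.hstack([cv2.resize(a,(400,400),interpolation=cv2.INTER_CUBIC),cv2.resize(im[80:380,170:470],(400,400))]))
E
```

```text
time: 8.7
position: [0.5661, 0.2629, 0.0863]
orientation: [2.366, 2.06, 0.002]
wrist_force: [0.9, 0.0, -3.2]
grip_width: 0.134
8.7 [0.56612911 0.26291842 0.08628905] yhead -7.906115808182674 [ 0.004 -0.003 -1.   ] 0.012269754449463332 [ 0.87144424  0.00613562 -3.18766454] [-0.26967081 -0.23586687  1.39781463]
```

View pics/g8.png

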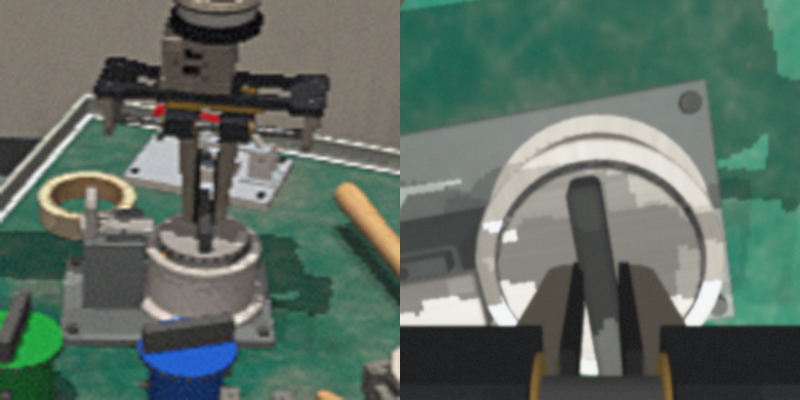

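End stop reached (torque 1.4 N m, jaws twisting on the stationary bar, z down 11.6 mm). Releasing and lifting.

```bash
python3 -m pendant '{"fingers":[0,0.035,0.035,0.035,0.035,0.035,0.035,0.035,0.035],"dp":[[0,0,0],[0,0,0],[0,0,0],[0,0,0],[0,0,-0.01],[0,0,-0.03],[0,0,-0.04],[0,0,-0.02],[0,0,0]],"delta_rot":[[0,0,-0.1],[0,0,0],[0,0,0],[0,0,0],[0,0,0],[0,0,0],[0,0,0],[0,0,0],[0,0,0]]}' 60
python3 - <<'E'
from station import *
import numpy as np,cv2
from scipy.spatial.transform import Rotation as R
for i in range(2):capture("side")
o=get_obs();M=R.from_rotvec(o['orientation']).as_matrix();print(o['time'],o['joints'].round(2),o['position'],"yhead",np.degrees(np.arctan2(M[1,1],M[0,1])),M[:,2].round(3),o['grip_width']*.0919,o['wrist_force'],o['torque'])
im=capture("wrist");cv2.imwrite("pics/raw_wrist_9.png",im);np.save("cal_wrist_9.npy",get_calibration("wrist"),allow_pickle=True)
a=capture("side")
cv2.imwrite("pics/raw_side_9.png",a);cv2.imwrite("pics/raw_scene_9.png",capture("scene"))
E
```

```text
time: 9.7
position: [0.566, 0.2629, 0.1922]
orientation: [2.265, 2.173, 0.003]
wrist_force: [-0.5, -1.0, -0.4]
grip_width: 0.379
9.8 [-0.92  0.48  0.59  1.72 -0.3   1.04 -0.28] [0.56448142 0.26237537 0.18921422] yhead -2.332222502468791 [-0.001 -0.003 -1.   ] 0.03536107268543578 [-0.54723508  0.2934584  -0.59585612] [-0.04582314  0.05113385 -0.00910026]
```

View pics/raw_wrist_9.png

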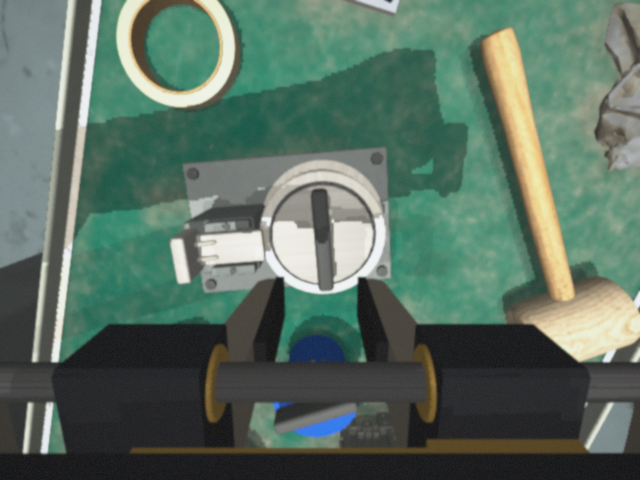

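```bash
python3 - <<'E'
import cv2,numpy as np
def g(f,o,x0,y0,x1,y1,s):
    im=cv2.resize(cv2.imread(f)[y0:y1,x0:x1],None,fx=s,fy=s,interpolation=cv2.INTER_CUBIC)
    for v in range(y0,y1,20): cv2.line(im,(0,int((v-y0+.5)*s)),(im.shape[1],int((v-y0+.5)*s)),(0,255,255),1); cv2.putText(im,str(v),(0,int((v-y0)*s)+4),0,.35,(0,0,255))
    for v in range(x0,x1,20): cv2.line(im,(int((v-x0+.5)*s),0),(int((v-x0+.5)*s),im.shape[0]),(0,255,255),1); cv2.putText(im,str(v),(int((v-x0)*s)-8,10),0,.35,(0,0,255))
    cv2.imwrite(o,im)
g("pics/raw_wrist_9.png","pics/z9.png",160,140,400,310,3.3)
E
```

```text
(no output)
```

View pics/z9.png

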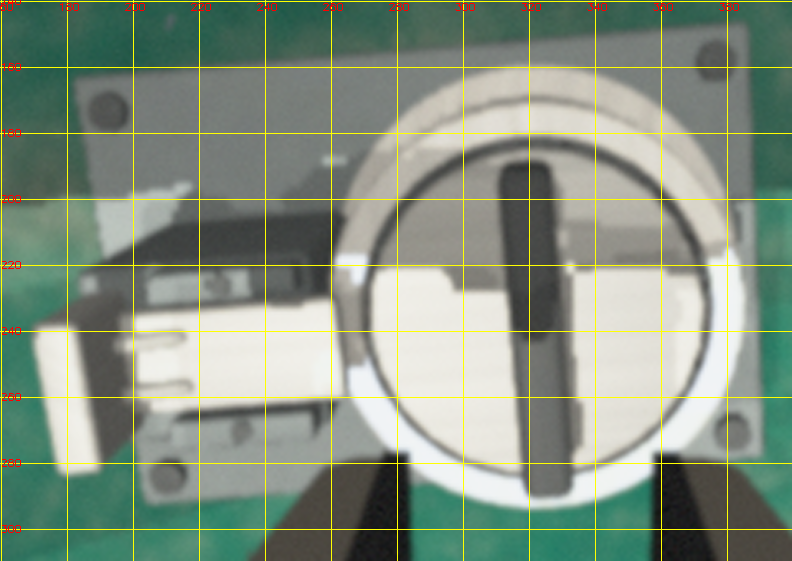

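```bash
python3 - <<'E'
from h import *
c=np.load("cal_wrist_9.npy",allow_pickle=True).item()
hd=lambda a,b:np.degrees(np.arctan2(*(b-a)[1::-1]))
a,b=ray(c,(320,190),.104),ray(c,(326,289),.104);print("bar",hd(a,b),np.linalg.norm(a-b),(a+b)/2)
a,b=ray(c,(386.7,147.5),.01),ray(c,(391,277),.01);print("plate",hd(a,b),a,b)
a,b=ray(c,(183,164.5),.01),ray(c,(386.7,147.5),.01);print("plate long",hd(a,b))
a,b=ray(c,(170,240),.1165),ray(c,(178.3,283),.1165);print("tab outer",a,b,hd(a,b),np.linalg.norm(a-b))
yaw=np.radians(2.2);print("pred tab outer",np.array([.5658,.265])-.106*np.array([np.cos(yaw),np.sin(yaw)]))
E
```

```text
bar -88.78864003343577 0.07360414691612953 [0.56644311 0.26671956 0.104     ]
plate -87.76160463145008 [0.62772628 0.32958176 0.01      ] [0.63265532 0.20347824 0.01      ]
plate long 2.385025499342108
tab outer [0.46151845 0.27476832 0.1165    ] [0.4630044  0.24335262 0.1165    ] -87.29193788440026 0.03145081855060212
pred tab outer [0.45987813 0.26093089]
```

Bar is within 1° of the plate's y edge (−88.8° vs −87.8°), so the pot is home. Now closing the fingers and going behind the tab (outer face at x≈0.461, y≈0.261).

```bash
python3 -m pendant '{"fingers":[0,0,0,0,0,0,0],"dp":[[0,0,0],[0,0,0],[0,-0.036,0],[0,-0.036,0],[0.002,-0.036,0],[0.002,-0.036,0],[0,0,0]],"delta_rot":[[0,0,-0.06],[0,0,0],[0,0,0],[0,0,0],[0,0,0],[0,0,0],[0,0,0]]}' 20
python3 - <<'E'
from station import *
import numpy as np,cv2
from scipy.spatial.transform import Rotation as R
for i in range(3):capture("side")
o=get_obs();M=R.from_rotvec(o['orientation']).as_matrix();print(o['time'],o['joints'].round(2),o['position'],"yhead",np.degrees(np.arctan2(M[1,1],M[0,1])),M[:,2].round(3),o['grip_width']*.0919,o['wrist_force'])
E
```

```text
time: 10.65
position: [0.4113, 0.2596, 0.1794]
orientation: [2.208, 2.232, -0.035]
wrist_force: [0.7, -0.3, 0.2]
grip_width: 0.007
10.8 [-1.14  0.26  0.59  2.03 -0.17  0.92 -0.45] [0.41672666 0.25957628 0.18051793] yhead 0.44637868496473354 [-0.009 -0.016 -1.   ] 0.0007294091345023447 [0.17774488 0.95828999 0.33191379]
```

```bash
python3 -m pendant '{"fingers":[0,0,0,0,0,0,0],"dp":[[0.002,0.001,0],[0,0,0],[0,0,0.03],[0,0,0.03],[0,0,0.015],[0,0,0.008],[0,0,0]],"delta_rot":[[-0.009,0.016,-0.03],[0,0,0],[0,0,0],[0,0,0],[0,0,0],[0,0,0],[0,0,0]]}' 20
python3 - <<'E'
from station import *
import numpy as np,cv2
from scipy.spatial.transform import Rotation as R
capture("side")
o=get_obs();M=R.from_rotvec(o['orientation']).as_matrix();print(o['time'],o['position'],"yhead",np.degrees(np.arctan2(M[1,1],M[0,1])),M[:,2].round(3),o['wrist_force'])
a=capture("side")[110:250,270:410];b=capture("scene")[110:250,200:340]
cv2.imwrite("pics/g10.png",np.hstack([cv2.resize(a,(400,400),interpolation=cv2.INTER_CUBIC),cv2.resize(b,(400,400),interpolation=cv2.INTER_CUBIC)]))
E
```

```text
time: 11.5
position: [0.4279, 0.2603, 0.0948]
orientation: [2.19, 2.244, 0.005]
wrist_force: [0.0, 0.1, -0.1]
grip_width: 0.006
11.55 [0.42832173 0.26058378 0.09541657] yhead 1.3971448920873308 [ 0.008 -0.001 -1.   ] [-0.04426357  0.42939866  0.76990501]
```

View pics/g10.png

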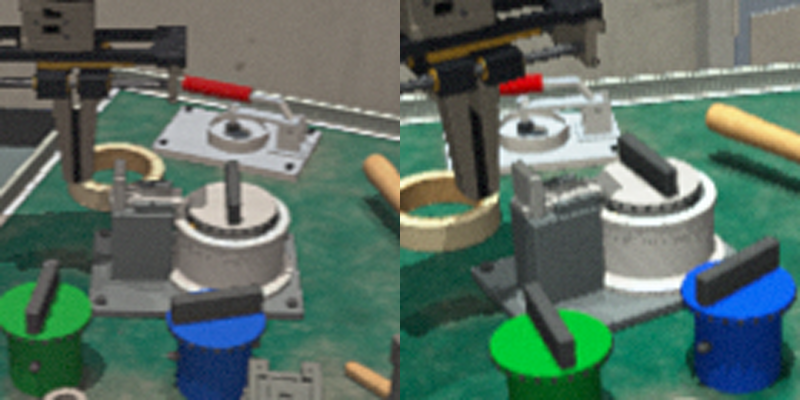

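```bash
python3 -m pendant '{"fingers":[0,0,0,0],"dp":[[0,0.007,0],[0,0.006,0],[0,0.005,0],[0,0.004,0]],"delta_rot":[[0,0,0],[0,0,0],[0,0,0],[0,0,0]]}' 20
python3 - <<'E'
from station import *
o=get_obs();print(o['time'],o['position'],o['wrist_force'],o['torque'])
E
```

```text
time: 12.05
position: [0.452, 0.2631, 0.0988]
orientation: [2.189, 2.247, 0.014]
wrist_force: [-3.2, -0.5, -1.3]
grip_width: 0.007
12.05 [0.45200089 0.26314011 0.09880547] [-3.150302   -0.46356301 -1.3006894 ] [-0.05905171  0.72785167 -0.01241814]
```

```bash
python3 -m pendant '{"fingers":[0,0,0],"dp":[[0,0.005,0.001],[0,0.004,0.001],[0,0.003,0]],"delta_rot":[[0,0,0],[0,0,0],[0,0,0]]}' 20
python3 - <<'E'
from station import *
o=get_obs();print(o['time'],o['position'],o['wrist_force'],o['torque'])
E
```

```text
time: 12.35
position: [0.4628, 0.2637, 0.0968]
orientation: [2.191, 2.251, 0.008]
wrist_force: [-10.8, -0.8, 8.9]
grip_width: 0.005
12.35 [0.46276941 0.26366205 0.09676691] [-10.83675281  -0.84858943   8.86901858] [-1.41991439e-01  2.37037985e+00  9.20185963e-04]
```

```bash
python3 -m pendant '{"fingers":[0,0],"dp":[[0,0.004,0],[0,0.004,0]],"delta_rot":[[0,0,0],[0,0,0]]}' 20
python3 - <<'E'
from station import *
import cv2,numpy as np
o=get_obs();print(o['time'],o['position'],o['wrist_force'],o['torque'])
a=capture("side")[110:250,270:410];b=capture("scene")[110:250,200:340]
cv2.imwrite("pics/g11.png",np.hstack([cv2.resize(a,(400,400),interpolation=cv2.INTER_CUBIC),cv2.resize(b,(400,400),interpolation=cv2.INTER_CUBIC)]))
E
```

```text
time: 12.55
position: [0.4624, 0.2639, 0.0961]
orientation: [-2.181, -2.245, 0.015]
wrist_force: [-14.6, -1.3, 11.7]
grip_width: 0.006
12.55 [0.46243081 0.26385039 0.09609349] [-14.63716896  -1.32452663  11.71077261] [-0.32306454  3.0541745   0.0144383 ]
```

View pics/g11.png

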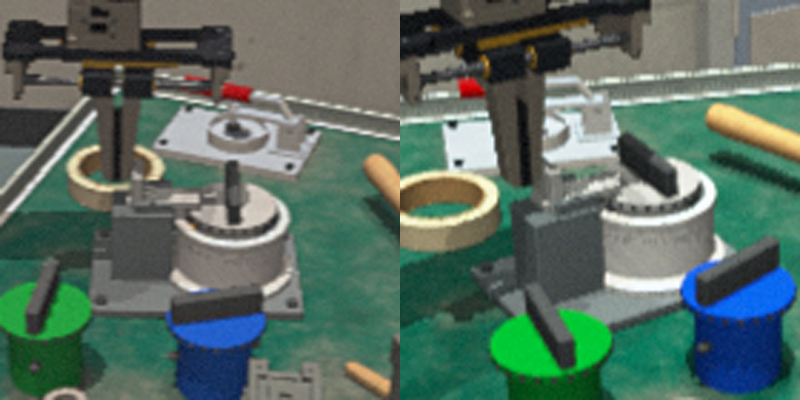

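```bash
python3 -m pendant '{"fingers":[0,0,0,0,0,0,0],"dp":[[0,-0.01,-0.004],[0,-0.02,-0.005],[0,-0.01,-0.04],[0,0,-0.045],[0,0.04,-0.02],[0,0.02,0],[0,0,0]],"delta_rot":[[0,0,0],[0,0,0],[0,0,0],[0,0,0],[0,0,0],[0,0,0],[0,0,0]]}' 20
python3 - <<'E'
from station import *
import cv2,numpy as np
for i in range(3):capture("wrist")
o=get_obs();print(o['time'],o['position'],o['wrist_force'])
np.save("cal_wrist_12.npy",get_calibration("wrist"),allow_pickle=True);im=capture("wrist");cv2.imwrite("pics/raw_wrist_12.png",im)
a=capture("side")[110:250,270:410];b=capture("scene")[110:250,200:340]
cv2.imwrite("pics/g12.png",np.hstack([cv2.resize(a,(400,400),interpolation=cv2.INTER_CUBIC),cv2.resize(b,(400,400),interpolation=cv2.INTER_CUBIC)]))
E
```

```text
time: 13.35
position: [0.4869, 0.265, 0.2163]
orientation: [-2.183, -2.25, -0.0]
wrist_force: [-0.2, 1.1, -0.7]
grip_width: 0.008
13.5 [0.48341927 0.26478465 0.21469797] [ 0.77166197  0.19029646 -0.40953186]
```

View pics/raw_wrist_12.png

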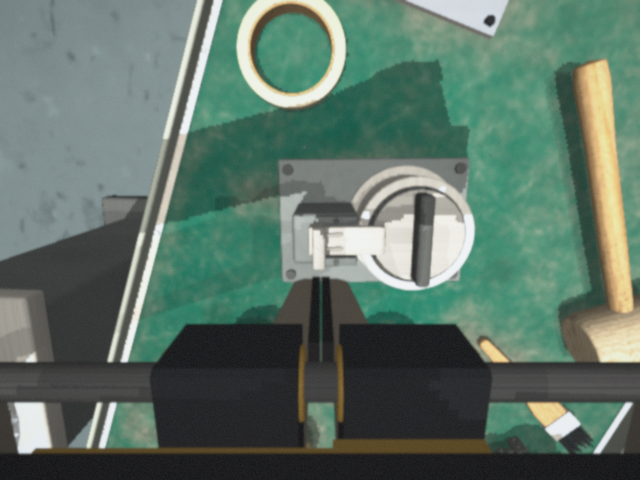

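View pics/g12.png

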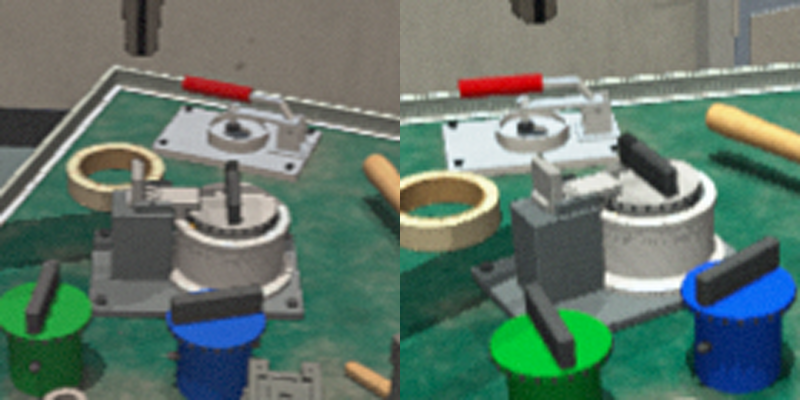

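```bash
python3 - <<'E'
import cv2,numpy as np
x0,y0,s=270,150,3.8
im=cv2.resize(cv2.imread("pics/raw_wrist_12.png")[y0:300,x0:480],None,fx=s,fy=s,interpolation=cv2.INTER_CUBIC)
for v in range(y0,300,20): cv2.line(im,(0,int((v-y0+.5)*s)),(im.shape[1],int((v-y0+.5)*s)),(0,255,255),1); cv2.putText(im,str(v),(0,int((v-y0)*s)+4),0,.35,(0,0,255))
for v in range(x0,480,20): cv2.line(im,(int((v-x0+.5)*s),0),(int((v-x0+.5)*s),im.shape[0]),(0,255,255),1); cv2.putText(im,str(v),(int((v-x0)*s)-8,10),0,.35,(0,0,255))
cv2.imwrite("pics/z12.png",im)
E
```

```text
(no output)
```

View pics/z12.png

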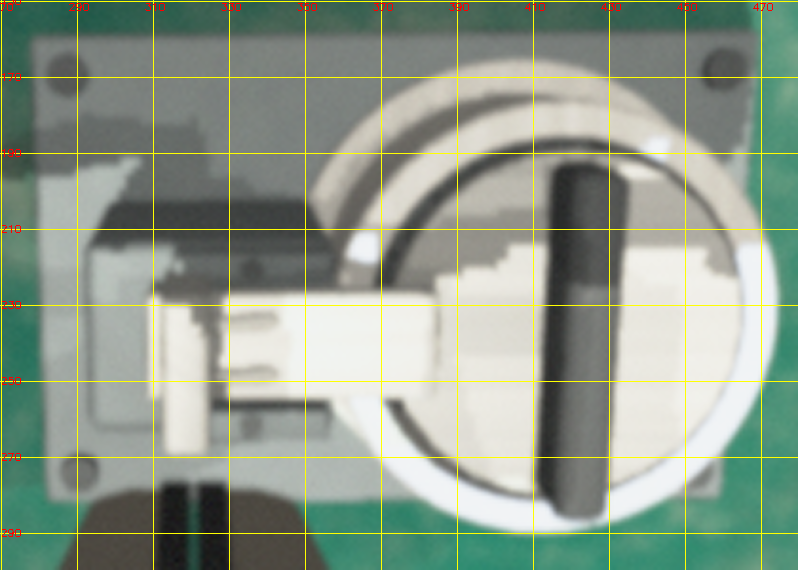

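```bash
python3 - <<'E'
from h import *
c=np.load("cal_wrist_12.npy",allow_pickle=True).item()
hd=lambda a,b:np.degrees(np.arctan2(*(b-a)[1::-1]))
a,b=ray(c,(312.5,230),.1165),ray(c,(313.5,269),.1165);print("tab outer",(a+b)/2,hd(a,b),np.linalg.norm(a-b))
a,b=ray(c,(425,194),.104),ray(c,(421.5,285),.104);print("bar",hd(a,b),(a+b)/2)
print("bolt tip",ray(c,(384.5,240),.0855),"lid edge",ray(c,(371,237),.080))
a,b=ray(c,(465.5,159),.01),ray(c,(459,280),.01);print("plate",hd(a,b))
E
```

```text
tab outer [0.47782137 0.25970287 0.1165    ] -86.96578997824193 0.030838831667092535
bar -86.4379661499361 [0.56455777 0.2667166  0.104     ]
bolt tip [0.5371521  0.26204007 0.0855    ] lid edge [0.52637827 0.26298716 0.08      ]
plate -85.88338630904123
```

```bash
python3 - <<'E'
from station import *
o=get_obs();print(o['time'],o['joint_vel'].round(3),o['wrist_force'].round(1))
print(job_done())
E
```

```text
13.65 [-0.     0.     0.002 -0.005 -0.001 -0.     0.003] [ 0.  -0.2  0. ]
the job is handed in; nothing more can be done
None
```

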